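# Open a sewing-room steam station for refilling

### The job

The steam station is due for a refill: first turn its dial down to the blue refill mark, one click above off, and only then open the filler. Squeeze the cap's two red side tabs in and keep them in while you turn the cap about a quarter turn anticlockwise, draw it off its neck and set it down gently, upright, in the steel tray. Let go of it there, and leave everything else on the table where it stands.

Things in the scene. Friction and masses are not known exactly. Their poses are not given: they have to be found in the camera images.
- station: White steam station, fixed while you work: 326 mm deep (x), 300 wide (y), 157 high, origin under its middle; front faces the robot. Its front half is an aluminium panel sloping 25 degrees (182 mm up the slope, 285 mm wide), which carries the dial on the robot's right and the filler neck on its left, both midway up the slope, 150 mm apart. Behind the panel is a flat empty deck.
- neck (a point): Where the axis of the filler neck meets the sloping panel. z points out of the panel along the neck, 25 degrees from vertical, leaning to the robot's side; x runs up the slope, y to the robot's left. Round the neck a grey guard ring, 75 mm across, stands 14 mm above the panel. The steel neck inside the cap is 34 mm across, its top 35 mm above the panel.
- cap_center (a point): Loose black filler cap, 54 mm across, 48 mm tall, 110 to 180 g: point on its axis half-way up, 24 mm above its lower edge; seated, 29 mm out along the neck's z. z goes out through its top; x and y match neck while locked. Two red tab pads at +y and -y, 24 mm wide (x), 26 mm tall, 67 mm across their outer faces (55 pressed), their middle 10 mm above this point.
- cap: The same cap, origin on its axis at its lower edge. While either tab is out, its foot stands in a notch of the guard ring and the cap cannot turn. With both pressed in, it turns freely anticlockwise seen from outside (positive about z), up to about 125 degrees; from 50 degrees on it can be drawn straight off along the neck's z, clear of the neck after 40 mm. The tabs need not stay pressed once it is off.
- tab_left (a joint): Cap's tab at +y: 0 m out, 0.006 m pressed home; 3 N to start, 12 N home. The foot clears the ring beyond 0.0045.
- tab_right (a joint): Cap's tab at -y: the same.
- dial (a joint): Dial angle in rad, growing clockwise seen from outside. Click stops 0.45 rad apart: 0 off (black dot), 0.45 refill (blue dot), 0.90 and 1.35 (yellow dots), 1.80 and 2.25 (orange dots). It starts at one of 0.90, 1.35 and 1.80. A click takes about 0.1 N m; let go, the dial settles into the nearest stop.
- dial_grip (a point): On the dial's axis, 35 mm out from the panel, at the height to grip its black bar: 50 mm long (along x), 14 mm thick (along y), its top 9.5 mm above this point, its foot disc (53 mm across) 21.5 mm below it. z points out of the panel; x points along the bar to the end with the white pointer line and turns with the dial.
- tray_floor (a point): Steel parts tray (fixed), 160 x 140 mm outside along its x and y, 4 mm walls, rim 8 mm above this point: the middle of its inner floor, 4 mm above the table. z up. It stands to the left or the right of the station.
- jug: Bystander: clear measuring jug, 92 mm across, 125 mm tall, origin at its underside. Leave it.
- cone_a: Bystander: orange thread cone, 68 mm across, 140 mm tall, origin at its underside. Leave it.
- cone_b: Bystander: blue thread cone, 68 mm across, 140 mm tall, origin at its underside. Leave it.
- bobbin_case: Bystander: blue bobbin case, 120 x 90 x 24 mm, origin at its underside. Leave it.
- pin_dish: Bystander: red magnetic pin dish, 100 mm across, 20 mm high, origin at its underside. Leave it.
Things that resemble listed ones, but are neither listed nor needed, are in the scene too. Of the things shaped like the part that bears tray_floor, the bare steel one is meant.

How it is judged (in metres and radians):
On the way, in this order (a step that is already met when the one before it is completed fails the run):
1. the dial stands at the refill stop (0.45 rad, within 0.12) while the cap is still on its neck (value of joint dial between 0.33 and 0.57 rad and distance between cap_center and neck below 0.036 m), for 0.3 s.
2. with both tabs held in, the cap has been turned at least 45 degrees on its neck (angle between the x axis of cap_center and the x axis of neck, either way round above 0.78 rad and distance between cap_center and neck below 0.04 m and value of joint each of tab_left, tab_right above 0.004 m), for 0.1 s.
At the end, for the whole second after the job is handed in: The dial is at the refill stop (0.45 rad, within 0.12) and the cap stands upright (top up, within 7 degrees), at rest and released, flat on the tray's floor, its centre within 50 mm of the tray's middle along the tray's x and 40 mm along its y (value of joint dial between 0.33 and 0.57 rad and x of cap_center in the frame of tray_floor between -0.05 and 0.05 m and y of cap_center in the frame of tray_floor between -0.04 and 0.04 m and z of cap_center in the frame of tray_floor between 0.019 and 0.028 m and angle between the z axis of cap_center and the z axis of tray_floor, either way round below 0.12 rad and angle between cap_center's own z axis and vertical below 0.5 rad and linear speed of cap below 0.02 m/s); the robot touches nothing.
It fails at once if the cap is dropped (moves faster than 0.6 m/s with no finger on it) (linear speed of cap above 0.6 m/s and contact force between the fingers and cap below 0.3 N).
It fails at once if a bystander is shifted by more than 20 mm (distance of any of jug, cone_a, cone_b, bobbin_case, pin_dish from where it was at the start of the episode above 0.02 m).
It also fails if it takes over 54 s, if anything falls off the work surface, if the arm or the gripper's body presses on something with over 40 N, if the wrist force passes 120 N, or if a joint passes its speed limit or range.

### The arm

A 6-joint arm with a two-finger parallel gripper is mounted at the origin on the work surface. World frame = base frame: x ahead of the robot, y to its left, z up, the work surface at z = 0. Lengths are in m, angles in degrees, forces in N, time in s.
With the tool pointing down it reaches from about 0.3 to 0.875 m from the base axis. Payload 4.2 kg.
Tool frame: the origin (TCP) lies at the very end of the fingers, on their centre line; the grasp point (between the pads) lies 19 mm behind it; y points along the fingers, z is the direction in which the jaws open and shut, and the axes are right-handed (so a half turn about y gives the same grasp; the last joint's range is limited). The gripper opens to 85 mm and grips with 20 to 120 N. Pads are 22 mm wide; open, the fingers measure 114 mm over their backs; the gripper's body (76 mm by 85 mm) begins 54 mm behind the grasp point. The pads swing forward as they close: fully open they stand 13 mm farther back than shut.
Start: joints at [75.115, 18.312, 89.639, -0, 72.044, -1.146], TCP at [0.137, 0.559, 0.231] pointing down, gripper open.
Joint ranges: [-177.97, 177.97], [-48.28, 115.42], [12.27, 149.76], [-77.06, 257.06], [2.81, 150.46], [-146.56, 146.56]. Speed limits (degrees/s): [147.25, 147.25, 180, 180, 180, 180].

### API

Orientations are given as a 3x3 rotation matrix whose columns are the frame's x, y, z axes.
In Python, from bench import * gives the robot as it stands.
- The arm moves only by the tool play_rows, never from a script. Its argument "deltas" is a list of rows, each a list of 5 numbers: the shift along the tool's x, y, z in cm, then the turn about the tool's y in rad, then the gripper command: -1 is shut, 1 is fully open, values between are in proportion. A call has 1 to 10 rows; each row is the pose to reach, as a shift and turn from the pose measured when the call began, along the tool's axes at that moment; what a row does not reach only later rows make up. A row lasts 1/10 s, in which the tool goes at most 50 mm and 8.59 degrees, less where a joint would pass 70% of its speed; a pose out of reach is approached as far as the arm can. A call with a gripper value outside its range is refused whole. The fingers move at their own pace and stop on an object; "grip_force" is the grip in N (left out, the last holds). Time passes only in rows, so rows that repeat a pose let the fingers close. It gives the time, the measured TCP pose, the force and the opening at its end, in the units of the state.
- get_obs(): the state, without advancing time (a new reading comes with each control period).
- grab_frame(name): name is "side" or "top"; returns a dict with "frame" (400x640x3 uint8, red, green, blue), "range_z" (400x640 float32, m along the optical axis (not along the pixel's ray), 0 where there is no reading), "mtx" (3x3 intrinsics, pixels), "T" (4x4, takes a point from camera to world coordinates). Camera axes: x right, y up, looking along -z (the intrinsics and any distortion apply to the point x, -y, -z); pixel columns grow to the right and rows downward; lengths in m; the calibration is good to about 2 mm. A picture is of the moment at which its call begins.
- hand_in(): hands the job in, once; it reports no verdict.
The state is a dict: "t": time; "q": joint angles; "joint_vel": joint speeds; "joint_torque": joint torques, N m; "tcp_pos": TCP position; "eef_rot": TCP orientation; "wrist_force": force on the tool from outside, world axes, zero at the start; "moment": the same for the moment, N m; "gripper_width": opening from 0.0 (shut) to 1.0 (fully open).
Only numpy, scipy, OpenCV 4.12 (cv2) and the standard library are available. Lean on these libraries where they do the work, as an engineer would, in place of code of your own. Each camera call takes 0.05 s, during which the arm holds its last target. There are 200 camera calls.

## Working session

There is one attempt and no reset: what is moved stays moved. The work goes in short steps, Python scripts to look and compute and a tool call to move; the robot and the scene stay as the last step left them, time stands still between calls to the robot, and variables do not carry over. Pictures are saved under pics/ and viewed, about 8 in all and at most 12, crops included, and the job is handed in when it is done.

Besides the shell and the picture viewer there is one more tool, called after "Request:" in YAML: its name, and indented under it one key for each argument. play_rows: Moves the arm, as the interface text tells. Its arguments: {"type":"object","properties":{"deltas":{"type":"array"},"grip_force":{"type":"number"}},"required":["deltas"]}

```bash
mkdir -p pics; ls
python3 - <<'E'
from bench import *
import cv2,numpy as np
o=get_obs();print(o)
for n in("top","side"):
    f=grab_frame(n);np.savez(f"{n}0.npz",**f);cv2.imwrite(f"pics/{n}0.png",f["frame"][:,:,::-1]);print(n,f["mtx"],f["T"],f.keys())
E
```

```text
pics
{'t': 0.0, 'q': array([ 7.51139876e+01,  1.83528853e+01,  8.97071031e+01, -1.45999237e-03,
        7.20439043e+01, -1.14519960e+00]), 'joint_vel': array([ 0.06680077,  0.02073331,  0.00185143, -0.00199697,  0.01451745,
        0.0828991 ]), 'joint_torque': array([ 1.02182221e-03, -4.15517163e+01, -2.34166610e+01,  1.09203340e-04,
        8.07422271e-03,  2.59213195e-06]), 'tcp_pos': array([0.13645631, 0.55807985, 0.23046506]), 'eef_rot': array([[ 9.71382038e-01, -4.42395930e-04,  2.37522085e-01],
       [-2.37522497e-01, -1.75864015e-03,  9.71380446e-01],
       [-1.20188808e-05, -9.99998356e-01, -1.81339044e-03]]), 'wrist_force': array([ 0.38589329, -0.26288324,  0.16744449]), 'moment': array([-0.01695367, -0.02717157,  0.0499197 ]), 'gripper_width': 0.9986318244596951}
top [[397.18076479   0.         321.89204494]
 [  0.         397.18076479 201.00670873]
 [  0.           0.           1.        ]] [[-0.02419022  0.99541876 -0.0925004   0.30188493]
 [-0.99945258 -0.02616921 -0.02024145  0.02401893]
 [-0.02256938  0.09196012  0.99550689  1.49602196]
 [ 0.          0.          0.          1.        ]] dict_keys(['frame', 'range_z', 'mtx', 'T'])
side [[410.61444238   0.         314.52429216]
 [  0.         410.61444238 206.18259571]
 [  0.           0.           1.        ]] [[ 0.99925297  0.0362617  -0.01336393  0.41261792]
 [-0.0329044   0.61694659 -0.78631686 -1.06168204]
 [-0.02026836  0.78616919  0.61767888  0.95439719]
 [ 0.          0.          0.          1.        ]] dict_keys(['frame', 'range_z', 'mtx', 'T'])
```

View pics/top0.png

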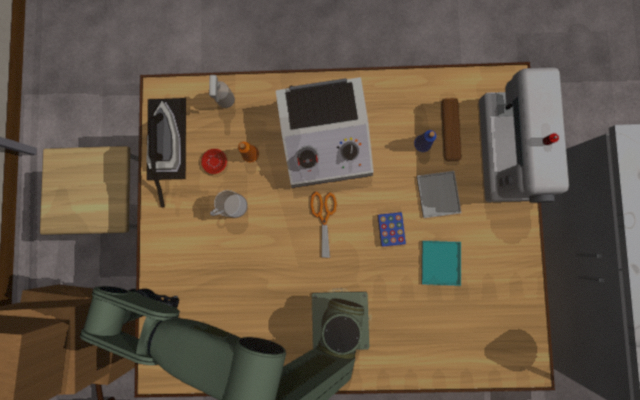

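View pics/side0.png

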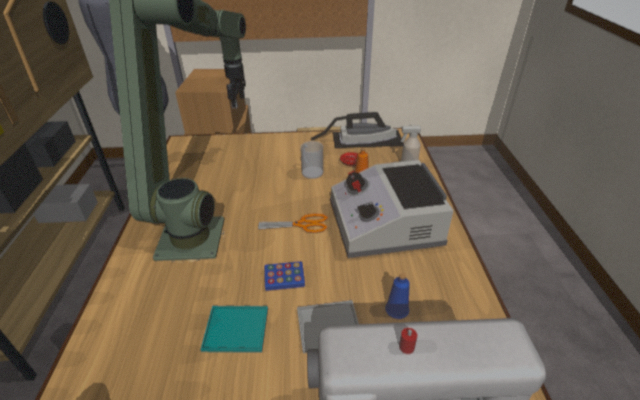

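Top view: the station is at about (325,130), with the cap at (307,157) and the dial at (350,150). The steel tray is at (438,195), with a teal decoy at (441,263). The jug is at (230,205) and the blue cone at (426,141). Next I'll fit the panel and the tray.

```bash
cat > h.py <<'E'
import numpy as np,cv2
def load(n):
    return dict(np.load(n))
def cloud(f):
    z=f["range_z"];K=f["mtx"];v,u=np.mgrid[0:400,0:640]
    p=np.stack([(u-K[0,2])/K[0,0]*z,-(v-K[1,2])/K[1,1]*z,-z],-1)
    return p@f["T"][:3,:3].T+f["T"][:3,3]
def ray(f,u,v):
    K=f["mtx"];d=np.array([(u-K[0,2])/K[0,0],-(v-K[1,2])/K[1,1],-1.])
    return f["T"][:3,3],f["T"][:3,:3]@d
def hit(f,u,v,p0,n):
    o,d=ray(f,u,v);return o+d*(np.dot(np.subtract(p0,o),n)/np.dot(d,n))
def proj(f,P):
    T=f["T"];c=(np.asarray(P)-T[:3,3])@T[:3,:3];K=f["mtx"]
    return np.stack([K[0,0]*c[...,0]/-c[...,2]+K[0,2],-K[1,1]*c[...,1]/-c[...,2]+K[1,2]],-1)
E
python3 - <<'E'
from h import *
t=load("top0.npz");s=load("side0.npz");P=cloud(t)
def plane(m):
    q=P[m];q=q[np.isfinite(q).all(1)];c=np.median(q,0)
    for _ in range(6):
        _,_,V=np.linalg.svd(q-q.mean(0),full_matrices=False);n=V[2]*np.sign(V[2,2]);d=(q-q.mean(0))@n
        c=q.mean(0);q=q[abs(d)<max(.004,1.0*d.std())]
    return n,c,len(q)
m=np.zeros((400,640),bool);m[128:182,288:368]=1;m&=t["range_z"]>0
n,c,k=plane(m);print("panel",n,c,k,"tilt",np.degrees(np.arccos(n[2])))
zz=P[...,2]
# station footprint by height
m=(zz>.04)&(zz<.17);m[:, :270]=0;m[:,380:]=0;m[:75]=0;m[190:]=0
q=P[m][:,:2];r=cv2.minAreaRect((q*1000).astype(np.float32));print("station rect",r)
# table, tray
m=np.zeros((400,640),bool);m[178:210,425:452]=1
print("tray z",np.median(zz[m]),"table z",np.median(zz[215:235,440:470]))
hsv=cv2.cvtColor(t["frame"],cv2.COLOR_RGB2HSV)
g=((hsv[...,1]<60)).astype(np.uint8);g[:165]=0;g[225:]=0;g[:,:410]=0;g[:,470:]=0
g=cv2.morphologyEx(g,cv2.MORPH_OPEN,np.ones((3,3)))
cs,_=cv2.findContours(g,0,1);cc=max(cs,key=cv2.contourArea)
w=np.array([hit(t,*p[0],[0,0,.01],[0,0,1])[:2]*1000 for p in cc],np.float32)
print("tray",cv2.minAreaRect(w))
h=np.clip(zz,0,.25)
for nm,f,(x0,x1,y0,y1) in(("a",t,(275,465,70,225)),("b",s,(325,455,150,260))):
    cv2.imwrite(f"pics/c{nm}.png",cv2.resize(f["frame"][y0:y1,x0:x1,::-1],None,fx=4 if nm=="a" else 6,fy=4 if nm=="a" else 6,interpolation=cv2.INTER_CUBIC))
E
```

```text
panel [-0.42127292 -0.05376767  0.9053387 ] [0.59558628 0.02858446 0.12152722] 2773 tilt 25.13106075449812
station rect ((698.562744140625, 40.06431579589844), (381.1290588378906, 300.5049743652344), 7.108886241912842)
tray z 0.005380947280317794 table z 0.0016006108223178828
tray ((455.6557312011719, -381.5422058105469), (160.60638427734375, 140.1691131591797), 6.1647515296936035)
```

View pics/ca.png

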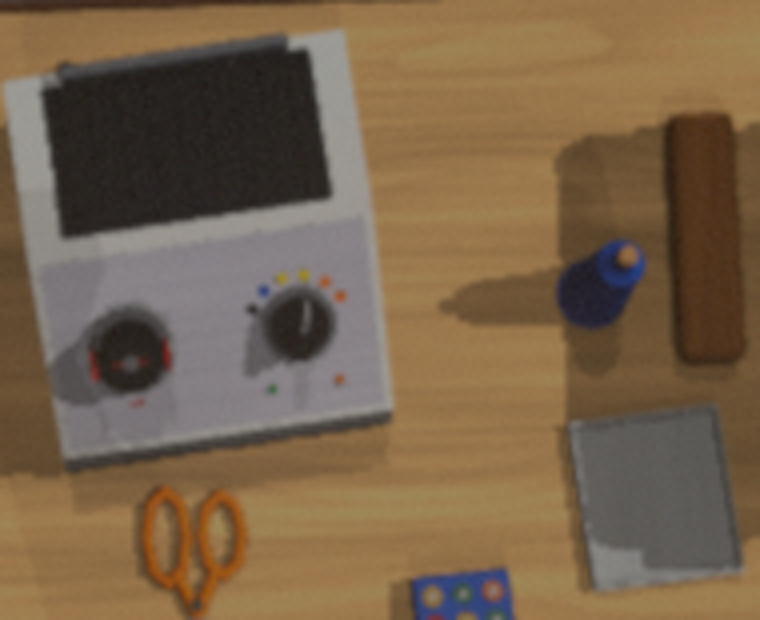

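View pics/cb.png

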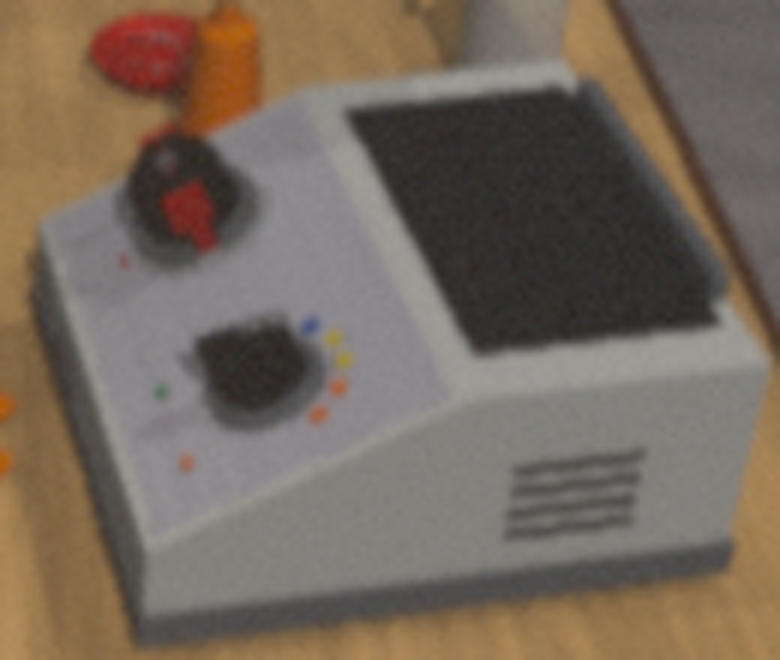

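The pointer sits near the second yellow or first orange dot. The cap's red tabs are on ±y, so it is locked. Next I'll fit the dots to get the dial axis and scale, and check the cap's position.

```bash
cat >> h.py <<'E'
yaw=np.radians(7.1)
xh=np.array([np.cos(yaw),np.sin(yaw),0]);Y=np.array([-np.sin(yaw),np.cos(yaw),0])
a=np.radians(25);X=xh*np.cos(a)+np.array([0,0,np.sin(a)]);N=-xh*np.sin(a)+np.array([0,0,np.cos(a)])
C=np.array([0.59558628,0.02858446,0.12152722])
def pp(f,u,v,h=0):
    q=hit(f,u,v,C+N*h,N)-C;return np.array([q@X,q@Y])*1000
E
python3 - <<'E'
from h import *
t=load("top0.npz");s=load("side0.npz")
for nm,f,k,x0,y0,d in(("top",t,4,275,70,[(252,310),(263,290),(282,278),(304,274),(325,281),(341,296)]),("side",s,6,325,150,[(310,326),(333,338),(345,360),(338,388),(318,414)])):
    q=np.array([pp(f,u/k+x0-.4,v/k+y0-.4) for u,v in d])
    A=np.c_[2*q,np.ones(len(q))];b=(q**2).sum(1);o=np.linalg.lstsq(A,b,rcond=None)[0];r=np.sqrt(o[2]+o[:2]@o[:2])
    print(nm,"dial ctr",o[:2],"r",r,"ang cw from upslope",np.degrees(np.arctan2(-(q[:,1]-o[1]),q[:,0]-o[0])).round(1))
e=[pp(t,u/4+275-.4,v/4+70-.4,.0445) for u,v in((302,335),(307,302))]
print("pointer pts",e,np.degrees(np.arctan2(-(e[1]-e[0])[1],(e[1]-e[0])[0])))
# red tabs
for nm,f,b in(("top",t,(290,325,140,175)),("side",s,(340,370,165,200))):
    hsv=cv2.cvtColor(f["frame"],cv2.COLOR_RGB2HSV);m=(((hsv[...,0]<8)|(hsv[...,0]>170))&(hsv[...,1]>110)).astype(np.uint8)
    M=np.zeros_like(m);M[b[2]:b[3],b[0]:b[1]]=m[b[2]:b[3],b[0]:b[1]]
    n_,l,st,ce=cv2.connectedComponentsWithStats(M)
    for i in range(1,n_):
        if st[i,4]>3:print(nm,st[i],ce[i].round(1),"h52:",pp(f,*ce[i],.052),"h39",pp(f,*ce[i],.039))
P=cloud(t);h=(P-C)@N
def blob(lo,hi,x0,x1,y0,y1):
    m=(h>lo)&(h<hi);M=np.zeros_like(m);M[y0:y1,x0:x1]=m[y0:y1,x0:x1]
    q=P[M]-C;q=np.c_[q@X,q@Y]*1000;return cv2.minAreaRect(q.astype(np.float32)),np.median(h[M]),len(q)
print("cap top",blob(.045,.06,285,330,135,180));print("dial top",blob(.036,.06,335,370,130,170));print("dial disc",blob(.007,.06,335,370,130,170));print("ring",blob(.009,.06,285,330,135,180))
# panel extents
m=(abs(h)<.006);M=np.zeros_like(m);M[115:190,270:380]=m[115:190,270:380];q=P[M]-C;q=np.c_[q@X,q@Y]*1000;print("panel",cv2.minAreaRect(q.astype(np.float32)))
E
```

```text
top dial ctr [  0.21258108 -77.91350322] r 43.36859869977845 ang cw from upslope [-65.4 -39.  -13.1  12.7  38.8  64.9]
side dial ctr [  0.54354589 -78.03780705] r 41.20662966891113 ang cw from upslope [-41.  -14.7  13.   40.5  66.9]
pointer pts [array([ 3.02891496e-02, -7.57243359e+01]), array([ 27.58829107, -83.32524297])] 15.419648814853565
top [315 155   3   7  11] [316.2 158.1] h52: [ 3.19964827 40.88145891] h39 [ 0.11002153 40.97137501]
top [298 158   2   7  11] [298.4 161.5] h52: [  0.62160893 102.40060318] h39 [ -2.493463   103.09771187]
top [310 159   2   2   4] [310.5 159.5] h52: [ 1.32459554 60.6475989 ] h39 [-1.78353793 60.93260636]
side [349 171   6   4  11] [351.5 172.5] h52: [ 1.09430548 93.27029296] h39 [9.65247659e-02 1.11181740e+02]
side [351 180  10  12  77] [356.3 185.1] h52: [-0.55153591 17.54469664] h39 [-1.57489392 34.27932607]
cap top (((-0.9585866928100586, 72.75135803222656), (51.830318450927734, 67.24388885498047), 29.606109619140625), np.float64(0.05107083838507813), 209)
dial top (((-0.348297119140625, -75.58273315429688), (14.810596466064453, 47.93425750732422), 82.96043395996094), np.float64(0.042476035946367466), 60)
dial disc (((6.893714904785156, -73.33741760253906), (136.57412719726562, 63.78303909301758), 8.971823692321777), np.float64(0.01258105964458576), 238)
ring (((-11.537656784057617, 79.22297668457031), (72.80986022949219, 97.67520141601562), 62.46813201904297), np.float64(0.04871298370601979), 334)
panel ((18.441085815429688, -1.58685302734375), (300.4662780761719, 227.5155792236328), 89.87141418457031)
```

The dial stands at 1.35 (pointer about 13° clockwise of up-slope), so it needs −2 clicks. The measurements agree to about 2 mm. Next I'll set up the move calculator.

```bash
cat >> h.py <<'E'
neck=C+Y*.073; dialg=C-Y*.077+N*.035; tabm=neck+N*.039; tray=np.array([.4557,-.3815,.004])
def go(p,yaw=None):
    from bench import get_obs
    o=get_obs();R=o["eef_rot"];d=R.T@(np.asarray(p)-o["tcp_pos"])*100
    y0=np.degrees(np.arctan2(R[1,2],R[0,2]));t=0 if yaw is None else -np.radians((yaw-y0))
    print("t",round(o["t"],2),"pos",o["tcp_pos"].round(4),"yaw",y0.round(1),"q",o["q"].round(1),"F",o["wrist_force"].round(1),"w",round(o["gripper_width"],3),"tilt",R[:,1].round(3),"\n-> delta",d.round(2),"turn",round(t,3))
E
python3 - <<'E'
from h import *
print(neck,dialg,tabm)
go(dialg+[0,0,.12],-94.6)
E
```

```text
[0.58656337 0.10102469 0.12152722] [ 0.59042538 -0.04965337  0.15324799] [0.57020765 0.09898748 0.15687322]
t 0.1 pos [0.1364 0.5581 0.2306] yaw 76.3 q [75.1 18.3 89.7 -0.  72.  -1.1] F [ 0.7 -0.7 -0.2] w 1.002 tilt [-0.    -0.002 -1.   ] 
-> delta [ 58.53  -4.19 -48.26] turn 2.982
```

Request:
play_rows:
  deltas:
    - [29, -4.2, -24, 0.75, 1]
    - [29, -4.2, -24, 0.75, 1]
    - [29, -4.2, -24, 0.75, 1]
    - [29, -4.2, -24, 1.5, 1]
    - [29, -4.2, -24, 1.5, 1]
    - [29, -4.2, -24, 1.5, 1]
    - [29, -4.2, -24, 1.5, 1]
    - [58.5, -4.2, -48.3, 1.5, 1]
    - [58.5, -4.2, -48.3, 1.5, 1]
    - [58.5, -4.2, -48.3, 1.5, 1]
  grip_force: 30

```text
t: 1.1
tcp_pos: [0.4345, 0.1572, 0.271]
eef_rot: [[-0.174, -0.0, 0.985], [-0.985, -0.001, -0.174], [0.001, -1.0, -0.0]]
wrist_force: [0.4, 0.7, -0.9]
gripper_width: 1.002
```

```bash
python3 -c "
from h import *
go(dialg+[0,0,.07],-94.6)"
```

```text
t 1.1 pos [0.4345 0.1572 0.271 ] yaw -10.0 q [18.5  6.6 99.3 -0.1 74.1 28.6] F [ 0.4  0.7 -0.9] w 1.002 tilt [-0.    -0.001 -1.   ] 
-> delta [17.64  4.8  18.97] turn 1.476
```

Request:
play_rows:
  deltas:
    - [17.6, 4.8, 19.0, 1.48, 1]
    - [17.6, 4.8, 19.0, 1.48, 1]
    - [17.6, 4.8, 19.0, 1.48, 1]
    - [17.6, 4.8, 19.0, 1.48, 1]
    - [17.6, 4.8, 19.0, 1.48, 1]
    - [17.6, 4.8, 19.0, 1.48, 1]
    - [17.6, 4.8, 19.0, 1.48, 1]
    - [17.6, 4.8, 19.0, 1.48, 1]
    - [17.6, 4.8, 19.0, 1.48, 1]
    - [17.6, 4.8, 19.0, 1.48, 1]

```text
t: 2.1
tcp_pos: [0.5905, -0.0494, 0.2225]
eef_rot: [[-0.996, -0.002, -0.09], [0.09, -0.001, -0.996], [0.002, -1.0, 0.001]]
wrist_force: [0.8, -0.2, -0.4]
gripper_width: 0.998
```

```bash
python3 -c "
from h import *
go(dialg+[0,0,-.010],-94.6)"
```

```text
t 2.1 pos [ 0.5905 -0.0494  0.2225] yaw -95.2 q [-5.9 20.3 88.  -0.1 71.8 89.4] F [ 0.8 -0.2 -0.4] w 0.998 tilt [-0.002 -0.001 -1.   ] 
-> delta [-0.01  7.93  0.02] turn -0.01
```

Request:
play_rows:
  deltas:
    - [0, 4, 0, 0, 0.4]
    - [0, 7, 0, 0, 0.2]
    - [0, 7.9, 0, 0, 0]
    - [0, 7.9, 0, 0, -0.3]
    - [0, 7.9, 0, 0, -1]
    - [0, 7.9, 0, 0, -1]
    - [0, 7.9, 0, 0, -1]
    - [0, 7.9, 0, 0, -1]
  grip_force: 30

```text
t: 2.9
tcp_pos: [0.5913, -0.05, 0.1449]
eef_rot: [[-0.996, 0.001, -0.091], [0.091, -0.002, -0.996], [-0.001, -1.0, 0.002]]
wrist_force: [0.6, -2.7, 2.8]
gripper_width: 0.162
```

```bash
python3 -c "
from h import *
from bench import *
go(dialg+[0,0,-.010],-47)
o=[]
for n,(x0,x1,y0,y1) in dict(side=(300,460,120,250),top=(270,400,90,200)).items():
    f=grab_frame(n);o.append(cv2.resize(f['frame'][y0:y1,x0:x1,::-1],(400,330),interpolation=2))
cv2.imwrite('pics/d1.png',np.hstack(o))"
```

```text
t 2.9 pos [ 0.5913 -0.05    0.1449] yaw -95.2 q [-5.9 23.6 94.6 -0.1 61.7 89.4] F [ 0.6 -2.7  2.8] w 0.162 tilt [ 0.001 -0.002 -1.   ] 
-> delta [ 0.09  0.17 -0.03] turn -0.841
```

View pics/d1.png

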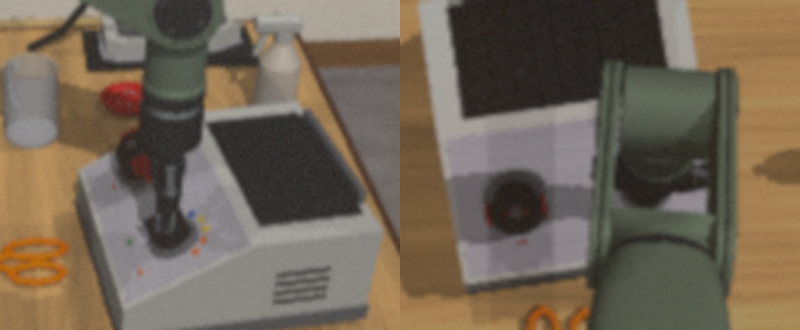

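The side view shows the gripper on the dial, and the 13.8 mm opening matches the bar. Now I'll turn it two clicks anticlockwise.

Request:
play_rows:
  deltas:
    - [0, 0, 0, -0.15, -1]
    - [0, 0, 0, -0.3, -1]
    - [0, 0, 0, -0.45, -1]
    - [0, 0, 0, -0.6, -1]
    - [0, 0, 0, -0.75, -1]
    - [0, 0, 0, -0.86, -1]
    - [0, 0, 0, -0.86, -1]
    - [0, 0, 0, -0.86, -1]

```text
t: 3.8
tcp_pos: [0.5905, -0.0504, 0.1468]
eef_rot: [[-0.718, 0.001, 0.696], [-0.696, -0.004, -0.718], [0.002, -1.0, 0.003]]
wrist_force: [-4.1, -0.9, 8.2]
gripper_width: 0.152
```

```bash
python3 -c "
from h import *
go(dialg+[0,0,.07])
go(tabm+[0,0,.06],-82.9)"
```

```text
t 3.8 pos [ 0.5905 -0.0504  0.1468] yaw -45.9 q [-5.9 23.5 94.5 -0.2 61.9 40.1] F [-4.1 -0.9  8.2] w 0.152 tilt [ 0.001 -0.004 -1.   ] 
-> delta [-0.03 -7.64 -0.04] turn 0
t 3.8 pos [ 0.5905 -0.0504  0.1468] yaw -45.9 q [-5.9 23.5 94.5 -0.2 61.9 40.1] F [-4.1 -0.9  8.2] w 0.152 tilt [ 0.001 -0.004 -1.   ] 
-> delta [ -8.92  -7.06 -12.12] turn 0.645
```

Request:
play_rows:
  deltas:
    - [0, 0, 0, 0, -0.2]
    - [0, 0, 0, 0, 0.0]
    - [0, -4, 0, 0, 0.0]
    - [0, -10, 0, 0, 0.6]
    - [-8.9, -10, -12.1, 0.65, 1]
    - [-8.9, -10, -12.1, 0.65, 1]
    - [-8.9, -10, -12.1, 0.65, 1]
    - [-8.9, -10, -12.1, 0.65, 1]
    - [-8.9, -10, -12.1, 0.65, 1]
    - [-8.9, -10, -12.1, 0.65, 1]

```text
t: 4.8
tcp_pos: [0.57, 0.0998, 0.246]
eef_rot: [[-0.993, 0.0, 0.121], [-0.121, -0.003, -0.993], [-0.0, -1.0, 0.003]]
wrist_force: [-0.8, 0.5, 0.7]
gripper_width: 1.003
```

```bash
python3 -c "
from h import *
from bench import *
go(tabm+[0,0,-.0015],-82.9)
o=[]
for n,(x0,x1,y0,y1) in dict(side=(330,410,150,230),top=(285,375,110,200)).items():
    f=grab_frame(n);np.savez(n+'1.npz',**f);o.append(cv2.resize(f['frame'][y0:y1,x0:x1,::-1],(400,400),interpolation=2))
cv2.imwrite('pics/d2.png',np.hstack(o))
P=cloud(dict(np.load('top1.npz')));h=(P-C)@N;m=(h>.036)&(h<.05);M=np.zeros_like(m);M[135:165,340:365]=m[135:165,340:365];q=P[M]-C;q=np.c_[q@X,q@Y]*1000
r=cv2.minAreaRect(q.astype(np.float32));print(r)"
```

```text
t 4.8 pos [0.57   0.0998 0.246 ] yaw -83.1 q [ 8.9 18.2 87.7 -0.2 74.1 92. ] F [-0.8  0.5  0.7] w 1.003 tilt [ 0.    -0.003 -1.   ] 
-> delta [-0.01  9.06  0.06] turn -0.003
((-0.7066173553466797, -75.93463897705078), (49.941505432128906, 13.593332290649414), 40.512325286865234)
```

View pics/d2.png

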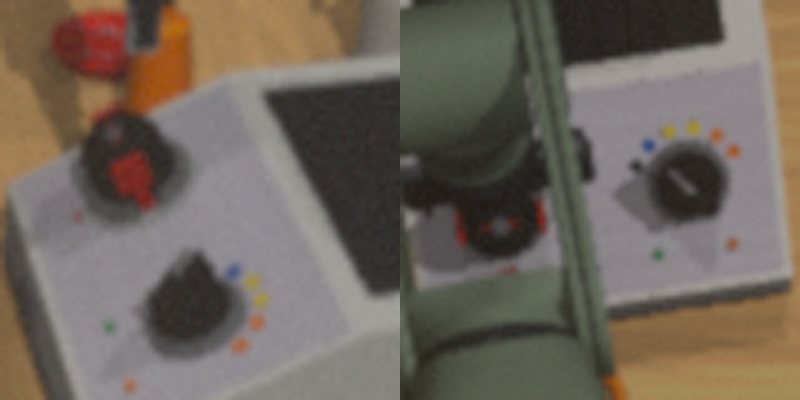

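The bar lies at −40.5° and points at the blue dot, so the dial is at refill. The cap is untouched. Now I'll descend on the cap.

Request:
play_rows:
  deltas:
    - [0, 5, 0.05, 0, 1]
    - [0, 9, 0.05, 0, 1]
    - [0, 10.3, 0.05, 0, 1]
    - [0, 10.3, 0.05, 0, 1]
    - [0, 10.3, 0.05, 0, 0.75]
  grip_force: 40

```text
t: 5.4
tcp_pos: [0.5717, 0.098, 0.1446]
eef_rot: [[-0.993, 0.003, 0.121], [-0.121, -0.003, -0.993], [-0.003, -1.0, 0.003]]
wrist_force: [-0.3, 0.1, 0.2]
gripper_width: 0.882
```

```bash
python3 -c "
from h import *
from bench import *
go(tabm+[0,0,-.0135],-82.9)
f=grab_frame('side');cv2.imwrite('pics/e1.png',cv2.resize(f['frame'][120:220,310:410,::-1],(600,600),interpolation=2))"
```

```text
t 5.4 pos [0.5717 0.098  0.1446] yaw -83.1 q [ 8.7 22.5 96.5 -0.2 60.8 91.9] F [-0.3  0.1  0.2] w 0.882 tilt [ 0.003 -0.003 -1.   ] 
-> delta [ 0.14  0.12 -0.12] turn -0.003
```

View pics/e1.png

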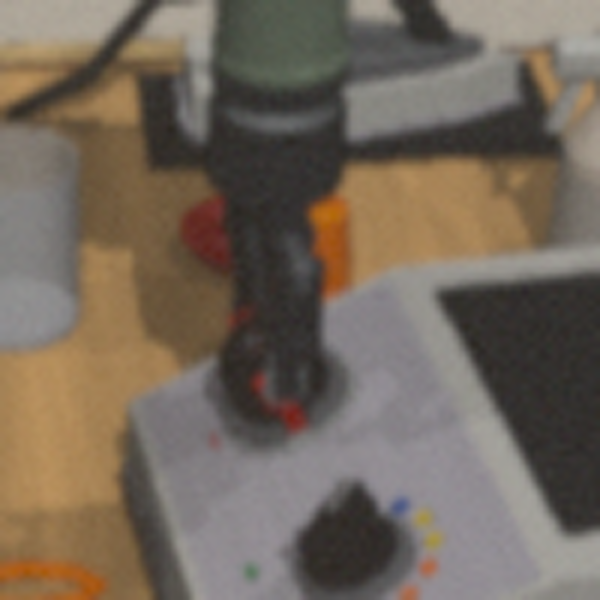

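The right finger lies over the right tab at about (280,375), with only the foot showing below it. I'll correct by about 1.3 mm and close.

Request:
play_rows:
  deltas:
    - [0.14, 0.12, -0.12, 0, 0.6]
    - [0.14, 0.12, -0.12, 0, 0.4]
    - [0.14, 0.12, -0.12, 0, 0]
    - [0.14, 0.12, -0.12, 0, -1]
    - [0.14, 0.12, -0.12, 0, -1]
    - [0.14, 0.12, -0.12, 0, -1]
    - [0.14, 0.12, -0.12, 0, -1]
  grip_force: 45

```text
t: 6.15
tcp_pos: [0.5718, 0.0993, 0.1479]
eef_rot: [[-0.993, 0.01, 0.121], [-0.121, -0.002, -0.993], [-0.01, -1.0, 0.003]]
wrist_force: [-3.7, -1.0, 12.4]
gripper_width: 0.619
```

```bash
python3 -c "
from h import *
from bench import *
go(tabm+[0,0,-.0135],-27)"
```

```text
t 6.15 pos [0.5718 0.0993 0.1479] yaw -83.0 q [ 8.8 22.2 96.5 -0.2 60.8 92. ] F [-3.7 -1.  12.4] w 0.619 tilt [ 0.01  -0.002 -1.   ] 
-> delta [0.17 0.46 0.01] turn -0.978
```

Width went to 52.6 mm, so both tabs are home. The 12 N vertical force comes from the pads swinging forward. Now I'll turn anticlockwise.

Request:
play_rows:
  deltas:
    - [0, 0.1, 0, -0.1, -1]
    - [0, 0.2, 0, -0.2, -1]
    - [0, 0.2, 0, -0.3, -1]
    - [0, 0.2, 0, -0.4, -1]
    - [0, 0.2, 0, -0.5, -1]
    - [0, 0.2, 0, -0.5, -1]

```text
t: 6.75
tcp_pos: [0.5725, 0.097, 0.1503]
eef_rot: [[-0.812, 0.015, 0.584], [-0.584, -0.006, -0.812], [-0.008, -1.0, 0.014]]
wrist_force: [-6.2, -7.3, 15.1]
gripper_width: 0.619
```

```bash
python3 -c "
from h import *
from bench import *
go(tabm+[0,0,-.01],-27)
f=grab_frame('side');cv2.imwrite('pics/e2.png',cv2.resize(f['frame'][140:210,325:395,::-1],(500,500),interpolation=2))"
```

```text
t 6.75 pos [0.5725 0.097  0.1503] yaw -54.3 q [ 8.7 22.  96.4 -0.6 60.8 63.3] F [-6.2 -7.3 15.1] w 0.619 tilt [ 0.015 -0.006 -1.   ] 
-> delta [ 0.07  0.33 -0.3 ] turn -0.476
```

View pics/e2.png

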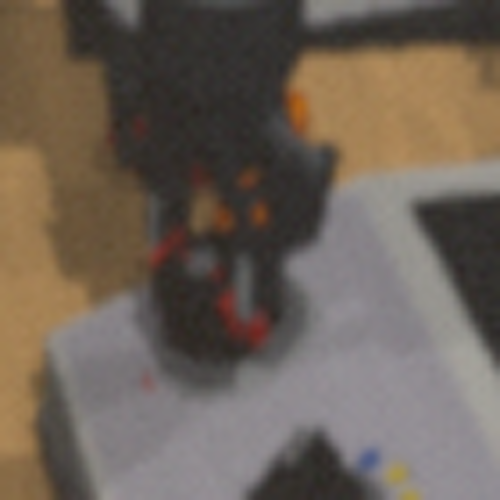

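The cap has turned with the fingers: its right tab is now at (245,320) and has left the ring notch at (230,375). I'll continue.

Request:
play_rows:
  deltas:
    - [0, 0, -0.1, -0.1, -1]
    - [0, 0, -0.15, -0.2, -1]
    - [0, 0, -0.15, -0.3, -1]
    - [0, 0, -0.15, -0.4, -1]
    - [0, 0, -0.15, -0.5, -1]
    - [0, 0, -0.15, -0.55, -1]
    - [0, 0, -0.15, -0.55, -1]
    - [0, 0, -0.15, -0.55, -1]

```text
t: 7.6
tcp_pos: [0.574, 0.0949, 0.1543]
eef_rot: [[-0.386, 0.023, 0.922], [-0.922, -0.013, -0.386], [0.003, -1.0, 0.026]]
wrist_force: [-1.0, -11.6, 11.5]
gripper_width: 0.612
```

```bash
python3 -c "
from h import *
from bench import *
go(tabm+[0,0,-.008]+N*.05)
f=grab_frame('side');np.savez('side2.npz',**f);cv2.imwrite('pics/e3.png',cv2.resize(f['frame'][140:210,325:395,::-1],(500,500),interpolation=2))"
```

```text
t 7.6 pos [0.574  0.0949 0.1543] yaw -22.7 q [ 8.8 21.7 96.3 -1.  60.9 32. ] F [ -1.  -11.6  11.5] w 0.612 tilt [ 0.023 -0.013 -1.   ] 
-> delta [ 0.83 -4.04 -2.23] turn 0
```

View pics/e3.png

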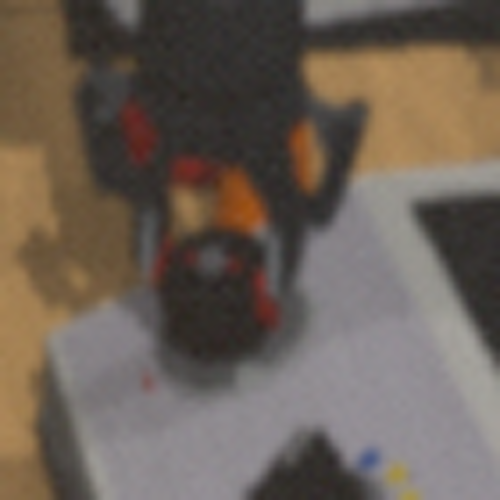

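Both tabs are still between the pads, at (165,260) and (268,305). I'll check the cap's angle from the red marks on its top.

```bash
python3 -c "
from h import *
s=load('side2.npz')
for nm,u,v,h in(('markL',190,258,.053),('markR',233,265,.053),('centre',211,262,.053),('tabL',168,262,.05),('tabR',262,285,.05)):
    print(nm,pp(s,u*.14+325-.4,v*.14+140-.4,h))
q=[pp(s,u*.14+325-.4,v*.14+140-.4,.053) for u,v in((190,258),(233,265))];d=q[0]-q[1];print(np.degrees(np.arctan2(-d[0],d[1])))
"
```

```text
markL [-4.18239008 75.79505593]
markR [13.27868464 55.63497944]
centre [ 4.29671107 65.46754681]
tabL [-14.93604583  84.88504949]
tabR [21.78799715 35.71056652]
40.8965391523839
```

The side-view estimate is a rough 37–41°, less than the 60° of tool turn, so the pads have slipped a little. I'll recentre, press down slightly and turn further.

Request:
play_rows:
  deltas:
    - [-0.1, 0.3, -0.25, 0, -1]
    - [-0.23, 0.6, -0.5, -0.05, -1]
    - [-0.23, 0.6, -0.5, -0.12, -1]
    - [-0.23, 0.6, -0.5, -0.2, -1]
    - [-0.23, 0.6, -0.5, -0.3, -1]
    - [-0.23, 0.6, -0.5, -0.3, -1]
    - [-0.23, 0.6, -0.5, -0.3, -1]

```text
t: 8.35
tcp_pos: [0.5752, 0.0971, 0.1549]
eef_rot: [[-0.095, 0.038, 0.995], [-0.995, -0.016, -0.094], [0.012, -0.999, 0.04]]
wrist_force: [-0.6, -7.3, 20.3]
gripper_width: 0.614
```

```bash
python3 -c "
from h import *
from bench import *
go(tabm+[0,0,-.008]+N*.05)
f=grab_frame('side');np.savez('side3.npz',**f);g=grab_frame('top');np.savez('top3.npz',**g)
cv2.imwrite('pics/e4.png',np.hstack([cv2.resize(f['frame'][155:195,340:380,::-1],(400,400),interpolation=2),cv2.resize(g['frame'][130:180,285:335,::-1],(400,400),interpolation=2)]))"
```

```text
t 8.35 pos [0.5752 0.0971 0.1549] yaw -5.4 q [ 9.1 21.4 96.7 -1.4 59.9 15.2] F [-0.6 -7.3 20.3] w 0.614 tilt [ 0.038 -0.016 -0.999] 
-> delta [ 0.36 -4.02 -2.42] turn 0
```

View pics/e4.png

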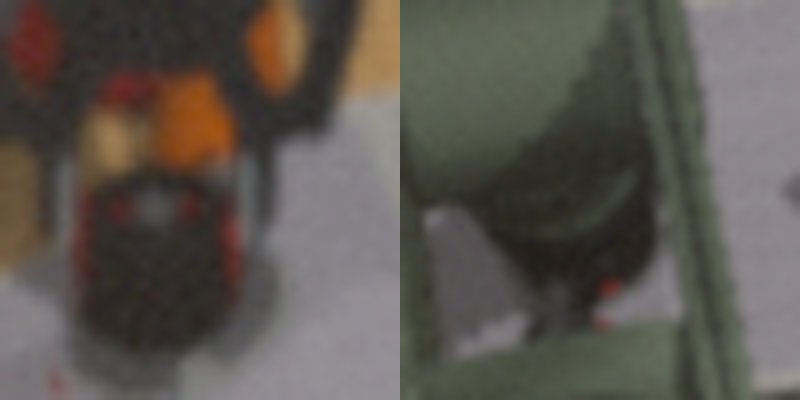

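The tabs now lie almost along world x, (80,235) to (232,255) in the left crop, so the cap has turned about 75°. The width shows both tabs still pressed. I'll grip harder and draw it off along the neck axis.

Request:
play_rows:
  deltas:
    - [0, 0, 0, 0, -1]
    - [0.1, -0.9, -0.4, 0, -1]
    - [0.2, -1.8, -0.75, 0, -1]
    - [0.3, -2.7, -1.1, 0, -1]
    - [0.4, -3.7, -1.5, 0, -1]
    - [0.5, -4.6, -1.9, 0, -1]
    - [0.55, -5.1, -2.1, 0, -1]
    - [0.55, -5.1, -2.1, 0, -1]
  grip_force: 70

```text
t: 9.25
tcp_pos: [0.5516, 0.0946, 0.2061]
eef_rot: [[-0.094, 0.04, 0.995], [-0.995, -0.015, -0.094], [0.011, -0.999, 0.041]]
wrist_force: [-0.7, -0.6, -1.9]
gripper_width: 0.604
```

```bash
python3 -c "
from h import *
from bench import *
go(tray+[0,0,.15])
f=grab_frame('side');np.savez('side4.npz',**f)
cv2.imwrite('pics/e5.png',cv2.resize(f['frame'][120:210,320:410,::-1],(540,540),interpolation=2))"
```

```text
t 9.25 pos [0.5516 0.0946 0.2061] yaw -5.4 q [ 9.3 16.9 95.5 -1.3 65.5 15.2] F [-0.7 -0.6 -1.9] w 0.604 tilt [ 0.04  -0.015 -0.999] 
-> delta [48.24  5.55 -5.29] turn 0
```

View pics/e5.png

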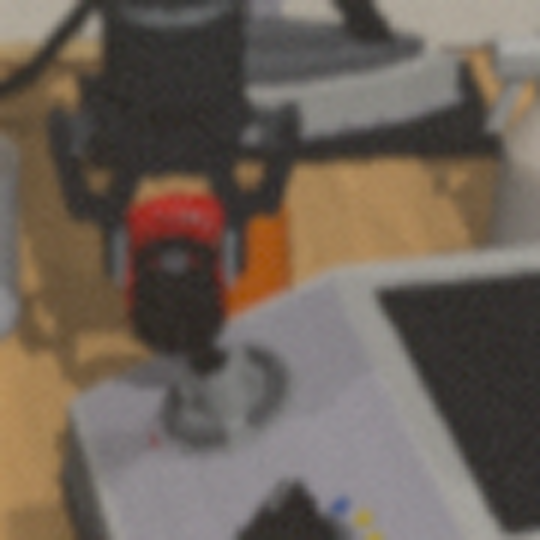

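The cap is off and level between the pads, with tabs at (130,285) and (222,285). The bare neck shows at (235,385), and the wrist carries about 1.9 N. I'll lift and carry it to the tray.

Request:
play_rows:
  deltas:
    - [0, -4, 0, 0, -1]
    - [4, -4, -0.5, 0, -1]
    - [9, -4, -1, 0, -1]
    - [14, -4, -1.5, 0, -1]
    - [19, -4, -2, 0, -1]
    - [24, -4, -2.5, 0, -1]
    - [29, -4, -3, 0, -1]
    - [34, -4, -4, 0, -1]
    - [39, -4, -4.5, 0, -1]
    - [43, -4, -5, 0, -1]

```text
t: 10.3
tcp_pos: [0.4587, -0.3304, 0.2479]
eef_rot: [[-0.095, 0.038, 0.995], [-0.995, -0.015, -0.095], [0.011, -0.999, 0.039]]
wrist_force: [0.9, -0.2, -0.3]
gripper_width: 0.608
```

```bash
python3 -c "
from h import *
go(tray+[0,0,.08])"
```

```text
t 10.3 pos [ 0.4587 -0.3304  0.2479] yaw -5.4 q [-37.3  15.7  91.    0.7  71.  -32. ] F [ 0.9 -0.2 -0.3] w 0.608 tilt [ 0.038 -0.015 -0.999] 
-> delta [ 4.93 16.44 -0.46] turn 0
```

Request:
play_rows:
  deltas:
    - [4.9, 2, -0.5, 0, -1]
    - [4.9, 6, -0.5, 0, -1]
    - [4.9, 10, -0.5, 0, -1]
    - [4.9, 14, -0.5, 0, -1]
    - [4.9, 16.4, -0.5, 0, -1]
    - [4.9, 16.4, -0.5, 0, -1]
    - [4.9, 16.4, -0.5, 0, -1]

```text
t: 11.0
tcp_pos: [0.4556, -0.3813, 0.0845]
eef_rot: [[-0.095, 0.038, 0.995], [-0.995, -0.015, -0.095], [0.011, -0.999, 0.039]]
wrist_force: [-0.7, -0.3, -1.5]
gripper_width: 0.608
```

```bash
python3 -c "
from h import *
from bench import *
go(tray+[0,0,.05])
f=grab_frame('side');g=grab_frame('top');np.savez('side5.npz',**f);np.savez('top5.npz',**g)
P=cloud(f)
hsv=cv2.cvtColor(f['frame'],cv2.COLOR_RGB2HSV);m=(((hsv[...,0]<8)|(hsv[...,0]>170))&(hsv[...,1]>110)).astype(np.uint8);m[:240]=0;m[325:]=0
m[:, :280]=0;m[:,380:]=0
n,l,st,ce=cv2.connectedComponentsWithStats(m)
for i in range(1,n):
  if st[i,4]>4: print(st[i],np.median(P[l==i],0).round(3),P[l==i][:,2].min().round(3),P[l==i][:,2].max().round(3))
cv2.imwrite('pics/f1.png',np.hstack([cv2.resize(f['frame'][240:340,280:380,::-1],(400,400),interpolation=2),cv2.resize(g['frame'][150:230,400:480,::-1],(400,400),interpolation=2)]))"
```

```text
t 11.0 pos [ 0.4556 -0.3813  0.0845] yaw -5.4 q [-41.5  26.2 100.3   1.   51.3 -36.6] F [-0.7 -0.3 -1.5] w 0.608 tilt [ 0.038 -0.015 -0.999] 
-> delta [-0.02  3.05 -0.11] turn 0
[285 264   5   4  10] [ 0.336 -0.17   0.024] 0.023 0.029
[318 300   3  11  17] [ 0.429 -0.382  0.098] 0.087 0.104
[323 303   3   3   6] [ 0.441 -0.385  0.102] 0.098 0.104
[332 303   3   3   6] [ 0.464 -0.388  0.103] 0.1 0.104
[337 304   3   8  16] [ 0.477 -0.398  0.1  ] 0.089 0.107
```

The top marks are level at z≈0.103, so the cap's bottom is near 0.055 and it should touch down at TCP z≈0.034. I'll lower it gently.

Request:
play_rows:
  deltas:
    - [0, 2, 0, 0, -1]
    - [0, 4, 0, 0, -1]
    - [0, 4.4, 0, 0, -1]
    - [0, 4.6, 0, 0, -1]
    - [0, 4.6, 0, 0, -1]

```text
t: 11.6
tcp_pos: [0.459, -0.3834, 0.0415]
eef_rot: [[-0.095, 0.043, 0.995], [-0.995, -0.019, -0.094], [0.015, -0.999, 0.044]]
wrist_force: [0.1, -0.3, -1.9]
gripper_width: 0.604
```

```bash
python3 -c "
from h import *
go(tray+[0,0,.03])"
```

```text
t 11.6 pos [ 0.459  -0.3834  0.0415] yaw -5.4 q [-41.4  29.3 102.5   1.1  45.6 -36.7] F [ 0.1 -0.3 -1.9] w 0.604 tilt [ 0.043 -0.019 -0.999] 
-> delta [-0.17  0.73 -0.37] turn 0
```

Request:
play_rows:
  deltas:
    - [0, 0.2, 0, 0, -1]
    - [0, 0.4, 0, 0, -1]
    - [0, 0.6, 0, 0, -1]
    - [0, 0.6, 0, 0, -1]
    - [0, 0.6, 0, 0, -1]

```text
t: 12.1
tcp_pos: [0.4597, -0.3838, 0.0373]
eef_rot: [[-0.095, 0.044, 0.994], [-0.995, -0.02, -0.094], [0.016, -0.999, 0.046]]
wrist_force: [-0.7, 2.0, 8.8]
gripper_width: 0.607
```

```bash
python3 -c "
from h import *
go(tray+[0,0,.03])"
```

```text
t 12.1 pos [ 0.4597 -0.3838  0.0373] yaw -5.4 q [-41.4  29.6 102.7   1.1  45.  -36.7] F [-0.7  2.   8.8] w 0.607 tilt [ 0.044 -0.02  -0.999] 
-> delta [-0.2   0.3  -0.44] turn 0
```

The cap touched down at 8.8 N. I'll ease the grip so it settles flat, then open slowly.

Request:
play_rows:
  deltas:
    - [0, 0.1, 0, 0, -1]
    - [0, 0.2, 0, 0, -1]
    - [0, 0.2, 0, 0, 0.25]
    - [0, 0.2, 0, 0, 0.35]
    - [0, 0.2, 0, 0, 0.45]
    - [0, 0.2, 0, 0, 0.55]
    - [0, 0.2, 0, 0, 0.65]
    - [0, 0.2, 0, 0, 0.8]
    - [0, 0.2, 0, 0, 1]
    - [0, 0.2, 0, 0, 1]
  grip_force: 20

```text
t: 13.1
tcp_pos: [0.4598, -0.3839, 0.0353]
eef_rot: [[-0.095, 0.044, 0.994], [-0.995, -0.02, -0.094], [0.016, -0.999, 0.046]]
wrist_force: [-0.3, 0.1, -0.3]
gripper_width: 1.002
```

Request:
play_rows:
  deltas:
    - [0, -1, 0, 0, 1]
    - [0, -4, 0, 0, 1]
    - [0, -9, 0, 0, 1]
    - [0, -14, 0, 0, 1]
    - [-4, -16, 0, 0, 1]
    - [-9, -16, -4, 0, 1]
    - [-14, -16, -8, 0, 1]
    - [-18, -16, -12, 0, 1]
    - [-18, -16, -12, 0, 1]

```text
t: 14.0
tcp_pos: [0.3481, -0.1878, 0.1871]
eef_rot: [[-0.095, 0.044, 0.995], [-0.995, -0.02, -0.094], [0.015, -0.999, 0.045]]
wrist_force: [-0.1, 0.1, 0.5]
gripper_width: 1.003
```

Run:
```python
from h import *
from bench import *
go(tray)
f=grab_frame('side');g=grab_frame('top')
Pt=cloud(g);m=(Pt[...,2]>.042)&(Pt[...,2]<.075);M=np.zeros_like(m);M[165:225,410:470]=m[165:225,410:470]
q=Pt[M];print("cap n",len(q),"median",np.median(q,0),"rect",cv2.minAreaRect((q[:,:2]*1000).astype(np.float32)))
_,_,V=np.linalg.svd(q-q.mean(0),full_matrices=False);print("top normal",V[2])
ty=np.radians(6.2);d=np.median(q,0)[:2]-tray[:2];print("in tray mm",1000*(d@[np.cos(ty),np.sin(ty)]),1000*(d@[-np.sin(ty),np.cos(ty)]))
h=(Pt-C)@N;m=(h>.036)&(h<.05);M=np.zeros_like(m);M[135:165,340:365]=m[135:165,340:365];q=Pt[M]-C
print("dial",cv2.minAreaRect((np.c_[q@X,q@Y]*1000).astype(np.float32)))
cv2.imwrite('pics/g1.png',np.hstack([cv2.resize(f['frame'][160:340,280:460,::-1],(400,400),interpolation=2),cv2.resize(g['frame'][80:240,320:480,::-1],(400,400),interpolation=2)]))
```

```text
t 14.0 pos [ 0.3481 -0.1878  0.1871] yaw -5.4 q [-30.2   2.8 116.5   0.3  57.9 -25. ] F [-0.1  0.1  0.5] w 1.003 tilt [ 0.044 -0.02  -0.999] 
-> delta [17.98 19.14 11.69] turn 0
cap n 209 median [ 0.46101627 -0.37298635  0.05206902] rect ((461.6973571777344, -373.31134033203125), (54.12563705444336, 63.98542785644531), 46.33036804199219)
top normal [-0.0254453  -0.02228567 -0.99942778]
in tray mm 6.204645258796132 7.8896994232783655
dial ((-0.0702667236328125, -75.49601745605469), (48.17319869995117, 13.293047904968262), 39.75520706176758)
```

View pics/g1.png

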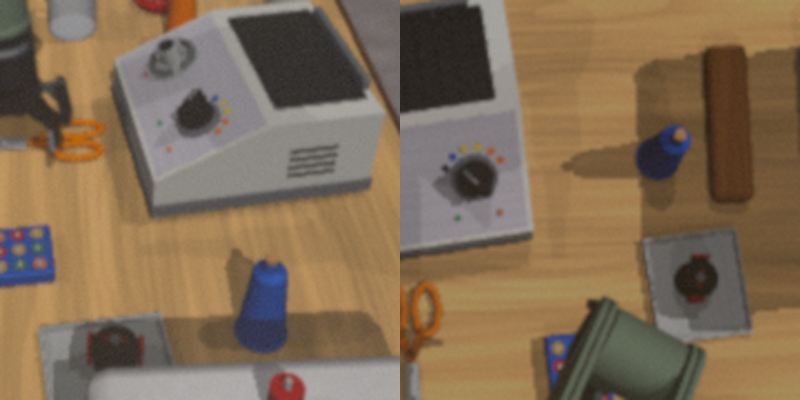

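The cap stands upright in the steel tray at (697,278), its top at z=0.052 as it should be. The dial is on blue, and nothing in view looks moved.

```bash
python3 -c "
from bench import *
print(hand_in())"
```

```text
the job is handed in; nothing more can be done
None
```

The job is done and handed in after about 14 s of robot time; the hand-in gave no verdict.

**What I did:** I turned the dial from 1.35 rad down two clicks to the blue refill mark. I then squeezed both tabs, turned the cap on its neck, drew it off along the neck axis and set it down in the steel tray. I let go there and moved the arm clear.

**Last checks:**
- **Dial:** the bar lies about 40° anticlockwise of up-slope, and the refill stop is at 38.7°.
- **Cap:** it stands about 6 mm and 8 mm from the tray's middle, tilted about 2°. Its top is at z = 0.052 m, which is right for standing flat on the floor.
- **Arm:** the gripper is open, away from everything, with no wrist force.

**What disagreed or stayed unsure:**
- **Cap angle:** partway through, a rough side-view estimate gave only 37–41° after about 60° of tool turn, so I turned further. The cap then looked turned by about 75°, judged by eye from the picture. The 52 mm grip width, narrower than the 55 mm with tabs pressed, implied both tabs were in.
- **Bystanders:** I did not measure their positions again afterwards. The last pictures show only some of them, with no visible shift.

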